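Hold a glass pendant over the curing lamp

ROBOT

A 7-joint arm with a two-finger parallel gripper is mounted at the origin on the work surface. World frame = base frame: x ahead of the robot, y to its left, z up, the work surface at z = 0. Lengths are in m, angles in rad, forces in N, time in s.
With the tool pointing down it reaches from about 0.425 to 0.925 m from the base axis. Payload 6.8 kg.
Tool frame: the origin (TCP) lies on the centre line of the jaws, within the pads' length; the fingertips stand 25 mm ahead of it and the grasp point (between the pads) lies 6 mm ahead of it; z points along the fingers, y is the line along which they close (so a half turn about z gives the same grasp; the last joint's range is limited). The gripper opens to 85 mm and grips with 20 to 120 N. Pads are 22 mm wide; open, the fingers measure 114 mm over their backs; the gripper's body (76 mm by 85 mm) begins 54 mm behind the grasp point. The pads swing forward as they close: fully open they stand 13 mm farther back than shut.
Start: joints at [-1.324, 0.477, 0.022, 1.555, -0.011, 1.109, -0.083], TCP at [0.234, 0.633, 0.256] pointing down, gripper open.
Joint ranges: [-2.96, 2.96], [-0.34, 2.1], [-1.41, 1.46], [0.24, 2.44], [-1.37, 4.51], [0.17, 1.92], [-2.96, 2.96]. Speed limits (rad/s): [2.39, 2.39, 3.14, 3.14, 3.14, 3.14, 3.14].

INTERFACE

Orientations are given as a rotation vector (axis times angle).
In Python, from bench import status, imaging, workorder gives the robot as it stands.
- The arm moves only by the tool send_rows, never from a script. Its argument "steps" is a list of rows, each an object of numbers: "dx", "dy", "dz": the shift along the tool's x, y, z in cm; "yaw": the turn about the tool's z in degrees; "gripper": the opening, from 0 (shut) to 1 (fully open). A call has 1 to 5 rows; each row is the pose to reach, as a shift and turn from the pose commanded when the call began, along the tool's axes at that moment; what a row does not reach only later rows make up. A row lasts 1/8 s, in which the tool goes at most 62.5 mm and 10.7 degrees, less where a joint would pass 70% of its speed; a pose out of reach is approached as far as the arm can. A call with a gripper value outside its range is refused whole. The fingers move at their own pace and stop on an object; "force" is the grip in N (left out, the last holds). Time passes only in rows, so rows that repeat a pose let the fingers close. It gives the time, the measured TCP pose, the force, the opening and the grip force at its end, in the units of the state.
- status.get_obs(): the state, without advancing time (a new reading comes with each control period).
- imaging.grab_frame(name): name is "scene" or "side" or "wrist"; returns a dict with "color" (400x640x3 uint8, red, green, blue), "depth" (400x640 float32, m along the optical axis (not along the pixel's ray), 0 where there is no reading), "K" (3x3 intrinsics, pixels), "k1" (the pictures are not rectified: a ray, as slopes to the right and down, at radius r is drawn at 1 + k1 r^2 times it, then the intrinsics apply), "R" (3x3) and "t" (3): a world point X has camera coordinates R X + t. Camera axes: x right, y down, z forward; pixel columns grow to the right and rows downward; lengths in m; the calibration is good to about 2 mm. A picture is of the moment at which its call begins.
- workorder.hand_in(): hands the job in; it is judged then, once.
The state is a dict: "clock": time; "joints": joint angles; "qvel": joint speeds; "tau": joint torques, N m; "tcp_pos": TCP position; "orientation": TCP orientation; "contact_force": force on the tool from outside, world axes, zero at the start; "moment": the same for the moment, N m; "grip_width": finger opening in m; "gripper_force": force on a finger pad.
Only numpy, scipy, OpenCV 4.12 (cv2) and the standard library are available. Lean on these libraries where they do the work, as an engineer would, in place of code of your own. Each camera call takes 0.05 s, during which the arm holds its last target. There are 200 camera calls.

TASK

Wind the timer key on top of the curing lamp fully clockwise, in several part turns, until it is at its stop. Then take the holder with the oblong glass foot out of the tray by its wooden handle, carry it across over the glass rods on the rod rest, and hold it upright with the glass about 10 mm above the black frame of the lamp's window, centred on the window and lengthwise along it. Let neither holder nor robot bump the rod rest, do not let the holder touch the lamp, leave the other holders, the jar and the dish where they are, and finish while still holding the glass there.

Things in the scene. Friction and masses are not known exactly. Their poses are not given: they have to be found in the camera images.
- lamp: Fixed white curing lamp, a box 240 (its x) x 140 (its y) x 55 mm high, standing on the table on one side of the rod rest (left or right varies). Origin at the centre of its underside, z up. The key is at x = -65 mm, the window at x = +50 mm, both at y = 0, on its top.
- window (a point): Centre of the lamp's window, level with the top of its black frame, 61 mm above the table (6 mm above the lamp's top). Same axes as the lamp. The oblong glass pane is 52 mm along x by 96 mm along y (so its length runs along the lamp's y); the frame around it is 8 mm wide, 68 x 112 mm outside.
- key (a joint): Turn of the timer key in rad, growing clockwise seen from above: 3.9 is the hard stop, fully wound; it starts between 0.3 and 1.0, needs 0.05 to 0.09 N m and stays where it is left. Its yaw relative to the lamp is 0.758 - value. When it is fully wound the black pointer on its disc (towards the key's -x) meets the raised black mark on the window side.
- key_grip (a point): Middle of the timer key's steel wing, on its vertical turning axis, 84 mm above the table. The wing is an upright plate 40 mm long along this point's x, 10 mm thick along its y, 26 mm high (13 mm above and below this point); the lamp's top is 16 mm under its lower edge, with the key's 44 mm disc, 4 mm high, on it. Grip it across the 10 mm.
- tray: Fixed aluminium tray 270 (x) x 130 (y) mm, rim 12 mm high, floor 4 mm thick, on the other side of the rod rest from the lamp; the three holders stand in a row along its x, about 82 mm apart, in any order. Origin at the centre of its underside.
- oblong: THE HOLDER TO USE. Loose, 60 to 130 g: an oblong glass foot 74 (its x) x 32 (its y) x 6 mm thick, wooden handle block 30 x 18 mm in plan (30 along its x, 18 along its y, centred on the origin) standing on the foot, from 6 to 76 mm above the underside, to be gripped across its 18 mm. Origin at the centre of the underside of the glass, z up. A half turn makes no difference.
- round: Another holder, to be left alone: round glass foot 48 mm across, 6 mm thick, same wooden handle block 30 x 18 mm in plan (30 along its x, 18 along its y, centred on the origin) standing on the foot, from 6 to 76 mm above the underside, to be gripped across its 18 mm. Origin at the centre of its underside.
- square: Another holder, to be left alone: square glass foot 42 x 42 mm, 6 mm thick, same wooden handle block 30 x 18 mm in plan (30 along its x, 18 along its y, centred on the origin) standing on the foot, from 6 to 76 mm above the underside, to be gripped across its 18 mm. Origin at the centre of its underside.
- rod_rest: Fixed wooden rest with three glass rods lying along its x: 340 (x) x 60 (y) mm, 90 mm high. It stands between lamp and tray, roughly straight ahead of the robot and pointing away from it. Origin at the centre of its underside.
- jar: Loose glass jar, 56 mm across, 75 mm high, to be left alone, at the back of the table. Origin at the centre of its underside.
- dish: Loose white dish, 90 mm across, 35 mm high, to be left alone, at the back of the table. Origin at the centre of its underside.
Things that resemble listed ones, but are neither listed nor needed, are in the scene too. Leave any turquoise or yellow look-alike of the oblong alone.

How it is judged:
On the way, in this order (a step that is already met when the one before it is completed fails the run):
1. the timer key is fully wound (within 0.3 rad of its stop) (value of joint key above 3.6 rad), for 0.2 s.
2. the oblong holder passes over the rod rest, clear above the rods (y of oblong in the frame of rod_rest between -0.06 and 0.06 m and x of oblong in the frame of rod_rest between -0.2 and 0.2 m and height (world z) of oblong above 0.092 m), for 0.04 s.
At the end, for the whole second after the job is handed in: Key within 0.3 rad of its stop; oblong holder gripped, still, upright within 0.12 rad, glass 3 to 20 mm above the window frame, centre within 10 mm of the window's centre seen from above, long side within 0.15 rad of the window's length (either way round), not touching the lamp (value of joint key above 3.6 rad and horizontal distance between oblong and window below 0.01 m and z of oblong in the frame of window between 0.003 and 0.02 m and angle between the x axis of oblong and the y axis of window, either way round below 0.15 rad and angle between oblong's own z axis and vertical below 0.12 rad and linear speed of oblong below 0.02 m/s and contact force between the fingers and oblong above 0.5 N and contact force between oblong and lamp below 0.1 N); the arm keeps its last pose, push and grip.
It fails at once if another holder, the jar or the dish is moved more than 20 mm (distance of any of round, square, jar, dish from where it was at the start of the episode above 0.02 m).
It fails at once if the holder touches the lamp (contact force between oblong and lamp above 0.5 N).
It fails at once if the holder or the robot bumps the rod rest (contact force between any of oblong, the arm, the fingers and rod_rest above 1 N).
It also fails if it takes over 72 s, if anything falls off the work surface, if the arm or the gripper's body presses on something with over 40 N, if the wrist force passes 120 N, or if a joint passes its speed limit or range.

## Working session

There is one attempt and no reset: what is moved stays moved. The work goes in short steps, Python scripts to look and compute and a tool call to move; the robot and the scene stay as the last step left them, time stands still between calls to the robot, and variables do not carry over. Pictures are saved under pics/ and viewed, at most 10 in all, crops included, and the job is handed in when it is done.

Besides the shell and the picture viewer there is one more tool, called after "Emit:" as name(argument=value, ...) on one line, values as JSON. send_rows: Moves the arm, as the interface text tells. Its arguments: {"type":"object","properties":{"steps":{"type":"array"},"force":{"type":"number"}},"required":["steps"]}

```bash
mkdir -p pics
cat > h.py <<'E'
import numpy as np,cv2,pickle
from bench import status,imaging,workorder
def grab(n):
    f=imaging.grab_frame(n); pickle.dump(f,open(f'pics/{n}.pkl','wb')); return f
def load(n): return pickle.load(open(f'pics/{n}.pkl','rb'))
def ray(f,u,v):
    K=f['K'];d=np.array([(u-K[0,2])/K[0,0],(v-K[1,2])/K[1,1]]);s=d.copy()
    for _ in range(20): s=d/(1+f['k1']*(s@s))
    R=np.array(f['R']);return -R.T@f['t'],R.T@np.array([s[0],s[1],1])
def atz(f,u,v,z):
    o,d=ray(f,u,v);return o+d*(z-o[2])/d[2]
def dep(f,u,v):
    o,d=ray(f,u,v);return o+d*f['depth'][int(v),int(u)]
E
python3 - <<'E'
from h import *
o=status.get_obs()
for k,v in o.items(): print(k,np.round(v,3))
a=[grab(n) for n in('scene','side')]
for n,f in zip('ab',a):
    cv2.imwrite(f'pics/{n}.png',f['color'][:,:,::-1]); print(f['K'],f['k1'],-f['R'].T@f['t'],f['R'])
E
```

```text
clock 0.0
joints [-1.324  0.478  0.022  1.556 -0.012  1.109 -0.083]
qvel [ 0.002  0.002  0.001 -0.002  0.001  0.     0.002]
tau [ 1.0000e-03 -5.9645e+01  1.6090e+00 -2.8119e+01  1.3000e-02  9.0000e-03
  0.0000e+00]
tcp_pos [0.234 0.632 0.255]
orientation [-5.540e-01 -3.092e+00  3.000e-03]
contact_force [-0.005  0.776  0.623]
moment [-0.012 -0.04  -0.047]
gripper_force 0.0
grip_width 0.085
[[515.52126949   0.         316.53380741]
 [  0.         515.52126949 204.80984858]
 [  0.           0.           1.        ]] -0.01099032647182554 [ 1.52963196 -0.31780019  0.95273263] [[ 0.40005241  0.91643418 -0.01031778]
 [ 0.60062587 -0.27066225 -0.75232341]
 [-0.69224753  0.29477167 -0.65871316]]
[[365.93082963   0.         321.96474049]
 [  0.         365.93082963 197.86381358]
 [  0.           0.           1.        ]] -0.033669514914843324 [ 0.34619509 -0.46232292  0.68984678] [[ 0.90472489 -0.42574043 -0.0147633 ]
 [-0.3115503  -0.637633   -0.70452862]
 [ 0.29053275  0.64200409 -0.709522  ]]
```

View pics/a.png

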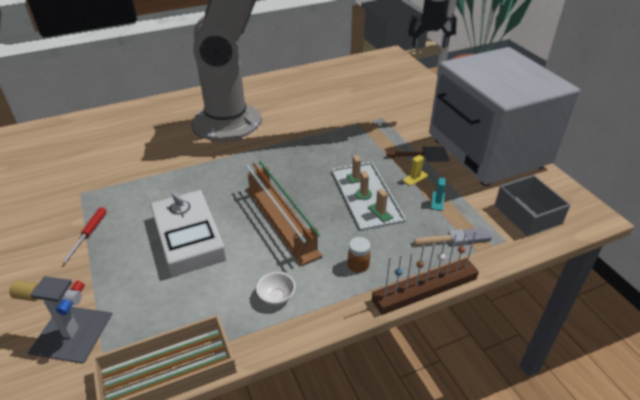

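View pics/b.png

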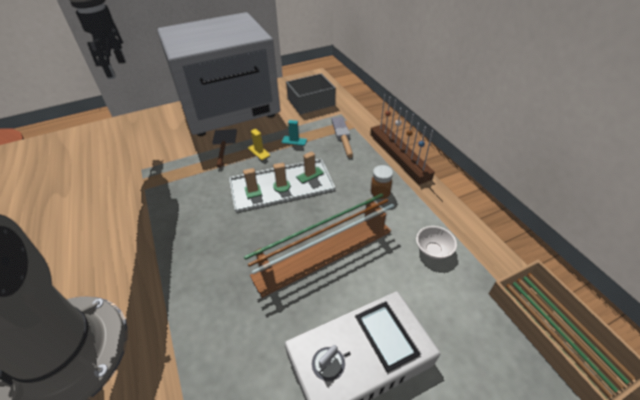

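The scene picture shows the lamp at (188,230), the rest at (283,212) and the tray at (367,195). In the side picture the lamp is at (362,352), its key at (328,360), and the tray at (282,185). I'll enlarge these next.

Run:
```python
from h import *
def crop(n,x,y,w,h,s,out):
    c=cv2.resize(load(n)['color'][y:y+h,x:x+w,::-1],None,fx=s,fy=s,interpolation=cv2.INTER_CUBIC)
    c=np.ascontiguousarray(c)
    for i in range(0,w,10): cv2.putText(c,str(x+i),(int(i*s),8),0,.3,(0,0,255)); cv2.line(c,(int(i*s),10),(int(i*s),14),(0,0,255))
    for i in range(0,h,10): cv2.putText(c,str(y+i),(0,int(i*s)+4),0,.3,(0,0,255))
    cv2.imwrite(out,c)
crop('side',280,290,160,110,5,'pics/c1.png')
crop('side',220,145,125,70,6,'pics/c2.png')
```

```text
(no output)
```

View pics/c1.png

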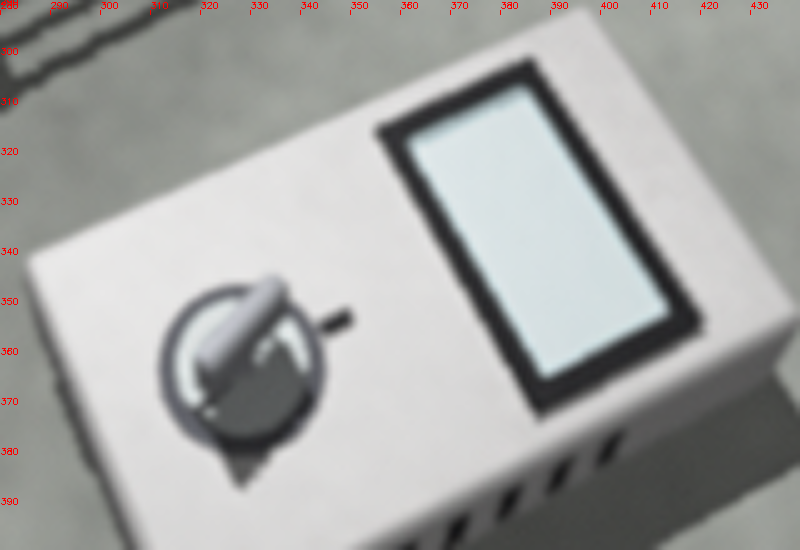

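View pics/c2.png

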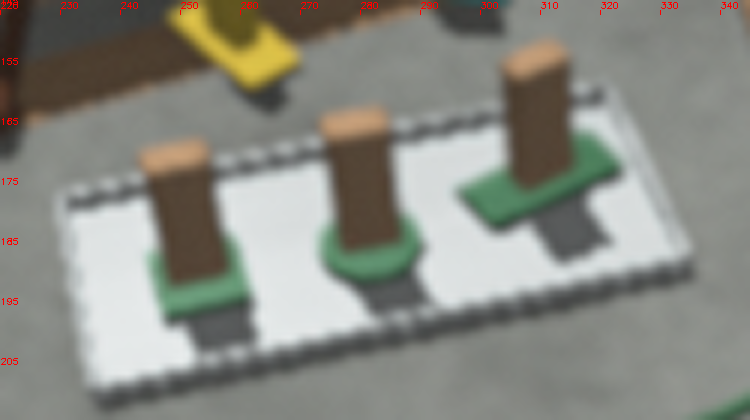

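The first crop shows the window frame corners, the wing from about (320,361) to (336,346), and the pointer tip at (328,387). In the second the oblong is the rightmost holder, with its handle top at about (309,154).

Run:
```python
from h import *
np.set_printoptions(precision=4,suppress=True)
f=load('side')
P=lambda L,z,s,x,y:np.array([atz(f,x+u/s,y+v/s,z)[:2] for u,v in L])
ang=lambda a:np.degrees(np.arctan2(a[1],a[0]))
W=P([(532,60),(378,130),(541,415),(702,328)],.061,5,280,290)
w=W.mean(0);print('win',w,W.tolist(),ang(W[0]-W[1]),ang(W[3]-W[2]),ang(W[0]-W[3]),ang(W[1]-W[2]))
T=P([(28,258),(585,8),(800,308)],.055,5,280,290);print('lamptop',T.tolist(),ang(T[1]-T[0]),ang(T[1]-T[2]),'ctr',(T[0]+T[2])/2)
D=P([(162,368),(323,368),(243,288),(243,450)],.059,5,280,290);print('disc',D.mean(0))
pt=P([(240,487)],.059,5,280,290)[0];mk=P([(335,322)],.057,5,280,290)[0];print('pointer',ang(pt-D.mean(0)),'mark',ang(mk-D.mean(0)))
k=P([(203,355),(275,280)],.097,5,280,290);print('wing',k.tolist(),k.mean(0),ang(k[1]-k[0]))
H=P([(503,65),(553,42),(572,52),(518,80)],.080,6,220,145);print('handle',H.mean(0),ang(H[1]-H[0]),ang(H[2]-H[3]),H.tolist())
F=P([(457,190),(495,220),(622,165),(585,130)],.010,6,220,145);print('foot',F.mean(0),ang(F[2]-F[1]),ang(F[3]-F[0]),F.tolist())
T=P([(65,205),(103,405),(690,275),(605,95)],.012,6,220,145);print('tray',T.mean(0),T.tolist())
# rest via scene depth & side depth
g=load('scene')
for n,L in(('scene',[(250,185),(262,163),(316,235),(305,255),(283,215)]),('side',[(250,257),(384,198),(258,285),(390,235)])):
    for u,v in L: print(n,u,v,dep(load(n),u,v))
# oblong via scene depth, handle tops
for u,v in[(382,192),(364,174),(357,158)]: print('h',dep(g,u,v))
```

```text
win [ 0.5615 -0.2531] [[0.5950451594006906, -0.19753364689362374], [0.5290131633450079, -0.19712719674314383], [0.5286211976286178, -0.3091795303993783], [0.5931773422715779, -0.3087077825289727]] -0.35267121228454285 0.4186848674204901 89.0374742268185 89.79957677873281
lamptop [[0.3957912984917342, -0.18383101498874505], [0.6279471283380205, -0.1849605713406185], [0.6300582494891692, -0.31642346074233796]] -0.2787709489552896 90.92001580466662 ctr [ 0.5129 -0.2501]
disc [ 0.4471 -0.252 ]
pointer -117.22172443881117 mark 1.2337085979458848
wing [[0.43133006663708834, -0.25574996484720497], [0.46282209231991717, -0.2439665517734487]] [ 0.4471 -0.2499] 20.514408104910473
handle [0.6345 0.2498] 10.996031750444304 14.16963687193721 [[0.6196185798171662, 0.25297578908426344], [0.6461833779627622, 0.258137553417373], [0.6508427183294447, 0.24783320912961393], [0.6213997950180943, 0.24039960386282744]]
foot [0.6343 0.2516] 7.303665772097624 10.115356646102168 [[0.5954476963628129, 0.2595930597633004], [0.6032574682422653, 0.23291071963636933], [0.671677298148982, 0.24167995134976483], [0.6666712334950807, 0.2722996002937479]]
tray [0.5471 0.2438] [[0.4278491409924199, 0.32801887046986355], [0.40896641414942825, 0.19795670133679777], [0.6661343586578885, 0.1596399592354616], [0.6853250271045273, 0.2895714744819322]]
scene 250 185 [ 0.4185 -0.0471  0.0422]
scene 262 163 [ 0.3979 -0.0003  0.0908]
scene 316 235 [0.7003 0.0328 0.0663]
scene 305 255 [ 0.7072 -0.0006  0.0164]
scene 283 215 [ 0.6256 -0.0237  0.0916]
side 250 257 [ 0.3916 -0.0049  0.0869]
side 384 198 [0.7735 0.0859 0.0042]
side 258 285 [ 0.3907 -0.0261  0.0133]
side 390 235 [ 0.7205 -0.0262  0.0032]
h [0.6358 0.2513 0.0794]
h [0.5474 0.2439 0.0793]
h [0.4755 0.2588 0.0816]
```

```bash
cat >> h.py <<'E'
from scipy.spatial.transform import Rotation as Ro
def goto(*targets,ya=None):
    "world xyz targets and yaw (deg) of tool y; prints tool-frame shifts in cm and yaw"
    o=status.get_obs();R=Ro.from_rotvec(o['orientation']).as_matrix();p=np.array(o['tcp_pos'])
    y=np.degrees(np.arctan2(R[1,1],R[0,1]));tl=np.degrees(np.arccos(-R[2,2]))
    print('t',round(o['clock'],2),'p',np.round(p,4),'y-yaw',round(y,1),'tilt',round(tl,2),'q0,q6',np.round([o['joints'][0],o['joints'][6]],2),'F',np.round(o['contact_force'],1),'grip',round(o['grip_width'],4),round(o['gripper_force'],1))
    for t in targets:
        d=R.T@(np.array(t)-p)*100; print(' d',np.round(d,2),'rows',round(np.linalg.norm(d)/6.25,1))
    if ya is not None: print(' yaw',round((y-ya+180)%360-180,1))
E
python3 - <<'E'
from h import *
goto((.45,.45,.25),(.5,.2,.25),(.5,0,.25),(.47,-.22,.25),ya=110)
E
```

```text
t 0.1 p [0.2344 0.6325 0.2554] y-yaw 69.7 tilt 0.1 q0,q6 [-1.32 -0.08] F [ 0.3 -0.5 -0.8] grip 0.085 0.0
 d [-26.56  -9.62   0.56] rows 4.5
 d [-39.94 -31.32   0.6 ] rows 8.1
 d [-46.88 -50.08   0.63] rows 11.0
 d [-51.71 -71.75   0.67] rows 14.2
 yaw -40.3
```

Emit:
send_rows(steps=[{"dx": -5.5,"dy": -2,"dz": 0,"yaw": -8},{"dx": -11,"dy": -4,"dz": 0,"yaw": -16},{"dx": -16,"dy": -6,"dz": 0,"yaw": -24},{"dx": -22,"dy": -8,"dz": 0,"yaw": -32},{"dx": -26.5,"dy": -9.6,"dz": 0,"yaw": -40.3}])

```text
validation failed for argument at $.st...
```

Run:
```python
from h import *
goto((.49,.2,.25),(.5,-.05,.25),(.45,-.2,.25),(.447,-.2515,.25),ya=110)
```

```text
t 0.1 p [0.2344 0.6325 0.2554] y-yaw 69.7 tilt 0.1 q0,q6 [-1.32 -0.08] F [ 0.3 -0.5 -0.8] grip 0.085 0.0
 d [-39.   -31.67   0.6 ] rows 8.0
 d [-48.62 -54.77   0.64] rows 11.7
 d [-49.14 -70.57   0.67] rows 13.8
 d [-50.65 -75.5    0.67] rows 14.5
 yaw -40.3
```

Emit:
send_rows(steps=[{"dx": -5.5,"dy": -2,"dz": 0,"yaw": -8,"gripper": 1},{"dx": -11,"dy": -4,"dz": 0,"yaw": -16,"gripper": 1},{"dx": -16,"dy": -6,"dz": 0,"yaw": -24,"gripper": 1},{"dx": -22,"dy": -8,"dz": 0,"yaw": -32,"gripper": 1},{"dx": -26.5,"dy": -9.6,"dz": 0,"yaw": -40,"gripper": 1}])

```text
clock: 0.72
tcp_pos: [0.4511, 0.449, 0.256]
orientation: [0.543, -3.094, 0.001]
contact_force: [0.5, -0.1, 0.3]
grip_width: 0.0855
gripper_force: 0.0
```

Run:
```python
from h import *
goto((.49,.2,.25),(.5,-.05,.25),(.45,-.2,.25),(.447,-.2515,.25),ya=110)
```

```text
t 0.72 p [0.4511 0.449  0.256 ] y-yaw 109.9 tilt 0.05 q0,q6 [-0.84  1.02] F [ 0.5 -0.1  0.3] grip 0.0855 0.0
 d [  4.82 -24.74   0.62] rows 4.0
 d [ 12.39 -48.59   0.64] rows 8.0
 d [ 22.2  -60.99   0.65] rows 10.4
 d [ 24.24 -65.73   0.65] rows 11.2
 yaw -0.1
```

Emit:
send_rows(steps=[{"dx": 1,"dy": -6,"dz": 0,"yaw": 0,"gripper": 1},{"dx": 2.2,"dy": -12,"dz": 0,"yaw": 0,"gripper": 1},{"dx": 3.5,"dy": -18,"dz": 0,"yaw": 0,"gripper": 1},{"dx": 5,"dy": -24,"dz": 0,"yaw": 0,"gripper": 1},{"dx": 6.8,"dy": -29.8,"dz": 0,"yaw": 0,"gripper": 1}])

```text
clock: 1.35
tcp_pos: [0.4858, 0.1451, 0.2561]
orientation: [0.536, -3.095, 0.0]
contact_force: [0.6, -0.2, -0.4]
grip_width: 0.0853
gripper_force: 0.0
```

Emit:
send_rows(steps=[{"dx": 2,"dy": -6,"dz": 0,"yaw": 0,"gripper": 1},{"dx": 5,"dy": -11,"dz": 0,"yaw": 0,"gripper": 1},{"dx": 9,"dy": -16,"dz": 0,"yaw": 0,"gripper": 1},{"dx": 12,"dy": -20,"dz": 0,"yaw": 0,"gripper": 1},{"dx": 14,"dy": -25,"dz": 0,"yaw": 0,"gripper": 1}])

```text
clock: 1.98
tcp_pos: [0.4368, -0.1365, 0.2562]
orientation: [0.537, -3.095, -0.001]
contact_force: [1.4, 0.4, 0.3]
grip_width: 0.0856
gripper_force: 0.0
```

Run:
```python
from h import *
goto((.447,-.2515,.25),(.447,-.2515,.094),ya=110)
f=grab('wrist');cv2.imwrite('pics/w1.png',f['color'][:,:,::-1])
```

```text
t 1.98 p [ 0.4368 -0.1365  0.2562] y-yaw 109.7 tilt 0.04 q0,q6 [-0.08  2.12] F [1.4 0.4 0.3] grip 0.0856 0.0
 d [  2.92 -11.17   0.61] rows 1.9
 d [  2.91 -11.18  16.21] rows 3.2
 yaw -0.3
```

View pics/w1.png

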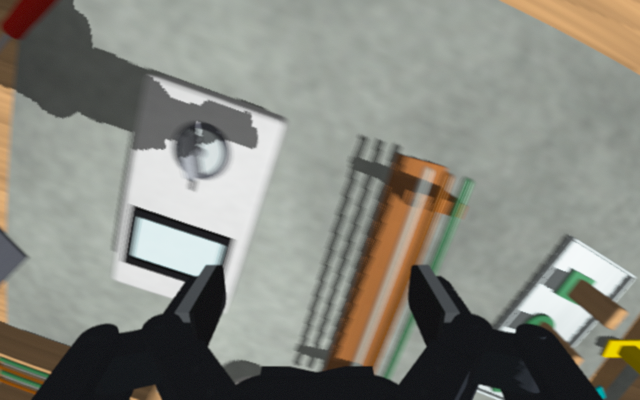

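The wrist picture shows the key wing at about (196,150), nearly vertical in the image and so aligned with the jaws. I'll move over it and go down.

Emit:
send_rows(steps=[{"dx": 1.5,"dy": -6,"dz": 0.5,"yaw": 0,"gripper": 1},{"dx": 2.9,"dy": -11.2,"dz": 2,"yaw": 0,"gripper": 1},{"dx": 2.9,"dy": -11.2,"dz": 5,"yaw": 0,"gripper": 1},{"dx": 2.9,"dy": -11.2,"dz": 7,"yaw": 0,"gripper": 1},{"dx": 2.9,"dy": -11.2,"dz": 7,"yaw": 0,"gripper": 1}])

```text
clock: 2.65
tcp_pos: [0.4475, -0.2497, 0.1848]
orientation: [0.536, -3.092, -0.003]
contact_force: [-0.1, 0.1, 0.2]
grip_width: 0.0852
gripper_force: 0.0
```

Run:
```python
from h import *
goto((.447,-.2515,.094),ya=110)
f=grab('wrist');cv2.imwrite('pics/w2.png',f['color'][:,:,::-1])
```

```text
t 2.65 p [ 0.4475 -0.2497  0.1848] y-yaw 109.7 tilt 0.23 q0,q6 [0.1  2.44] F [-0.1  0.1  0.2] grip 0.0852 0.0
 d [ 0.08 -0.17  9.08] rows 1.5
 yaw -0.3
```

View pics/w2.png

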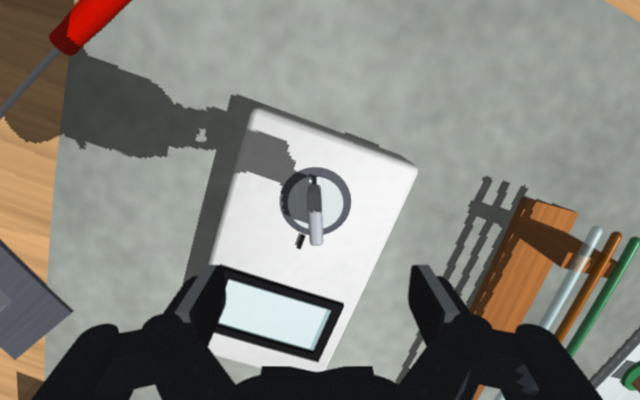

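The wing now sits between the jaws at about (315,212), on the disc centred at (315,202). I'll compute the fine correction and re-measure the window.

Run:
```python
from h import *
np.set_printoptions(precision=4,suppress=True)
f=load('wrist');P=lambda L,z:np.array([atz(f,u,v,z)[:2] for u,v in L])
k=P([(313,178),(317,243)],.097);d=k[1]-k[0];print(k.tolist(),k.mean(0),np.degrees(np.arctan2(d[1],d[0])),np.linalg.norm(d))
print('disc',P([(315,203)],.059))
o=P([(218,266),(343,303),(320,360)],.061);print('frame',o.tolist(),'c',(o[0]+o[2])/2,o[1]-o[0],o[1]-o[2])
```

```text
[[0.4185290140410649, -0.2619298160063667], [0.46122219762113403, -0.243879395444757]] [ 0.4399 -0.2529] 22.91834830347427 0.046352190958491565
disc [[ 0.4459 -0.2509]]
frame [[0.5254253868594098, -0.30943793569061734], [0.5240041563713509, -0.19702036127195807], [0.5913718034461124, -0.19410603861884723]] c [ 0.5584 -0.2518] [-0.0014  0.1124] [-0.0674 -0.0029]
```

Emit:
send_rows(steps=[{"dx": 0,"dy": -0.1,"dz": 4,"yaw": 0,"gripper": 1},{"dx": 0,"dy": -0.1,"dz": 8,"yaw": 0,"gripper": 1},{"dx": 0,"dy": -0.1,"dz": 9.1,"yaw": 0,"gripper": 1},{"dx": 0,"dy": -0.1,"dz": 9.1,"yaw": 0,"gripper": 0.3},{"dx": 0,"dy": -0.1,"dz": 9.1,"yaw": 0,"gripper": 0}], force=40)

```text
clock: 3.32
tcp_pos: [0.4501, -0.2518, 0.0969]
orientation: [-0.536, 3.093, -0.002]
contact_force: [0.1, -0.2, 0.3]
grip_width: 0.0519
gripper_force: 0.0
```

Emit:
send_rows(steps=[{"dx": 0,"dy": 0,"dz": 0,"yaw": 0,"gripper": 0},{"dx": 0,"dy": 0,"dz": 0,"yaw": 0,"gripper": 0},{"dx": 0,"dy": 0,"dz": 0,"yaw": 0,"gripper": 0},{"dx": 0,"dy": 0,"dz": 0,"yaw": 0,"gripper": 0}])

```text
clock: 3.82
tcp_pos: [0.4492, -0.2504, 0.0961]
orientation: [-0.537, 3.095, 0.002]
contact_force: [-2.5, 3.1, 8.2]
grip_width: 0.0093
gripper_force: 41.4
```

Run:
```python
from h import *
goto((.447,-.2515,.094),ya=110);print(status.get_obs()['moment'])
```

```text
t 3.83 p [ 0.4492 -0.2504  0.0961] y-yaw 109.7 tilt 0.09 q0,q6 [0.15 2.51] F [-2.5  3.1  8.2] grip 0.0093 41.4
 d [ 0.24 -0.03  0.21] rows 0.1
 yaw -0.3
[ 0.82466392  0.48235559 -0.03737255]
```

Emit:
send_rows(steps=[{"dx": 0.15,"dy": 0,"dz": 0,"yaw": 8,"gripper": 0},{"dx": 0.15,"dy": 0,"dz": 0,"yaw": 17,"gripper": 0},{"dx": 0.15,"dy": 0,"dz": 0,"yaw": 26,"gripper": 0},{"dx": 0.15,"dy": 0,"dz": 0,"yaw": 35,"gripper": 0},{"dx": 0.15,"dy": 0,"dz": 0,"yaw": 44,"gripper": 0}])

```text
clock: 4.45
tcp_pos: [0.4489, -0.2519, 0.0962]
orientation: [0.668, 3.067, -0.0]
contact_force: [2.0, 0.2, 1.7]
grip_width: 0.0094
gripper_force: 40.4
```

Run:
```python
from h import *
goto((.447,-.2515,.095),ya=110);print(status.get_obs()['moment'])
```

```text
t 4.45 p [ 0.4489 -0.2519  0.0962] y-yaw 65.4 tilt 0.15 q0,q6 [-0.01  1.89] F [2.  0.2 1.7] grip 0.0094 40.4
 d [ 0.2  -0.04  0.12] rows 0.0
 yaw -44.6
[-0.12614009 -0.19106393  0.06719631]
```

Emit:
send_rows(steps=[{"dx": 0.1,"dy": 0,"dz": 0,"yaw": 9,"gripper": 0},{"dx": 0.1,"dy": 0,"dz": 0,"yaw": 18,"gripper": 0},{"dx": 0.1,"dy": 0,"dz": 0,"yaw": 27,"gripper": 0},{"dx": 0.1,"dy": 0,"dz": 0,"yaw": 36,"gripper": 0},{"dx": 0.1,"dy": 0,"dz": 0,"yaw": 45,"gripper": 0}])

```text
clock: 5.08
tcp_pos: [0.4476, -0.253, 0.0962]
orientation: [1.792, 2.576, -0.001]
contact_force: [1.0, -4.2, 0.6]
grip_width: 0.0097
gripper_force: 40.2
```

Emit:
send_rows(steps=[{"dx": 0,"dy": 0,"dz": 0,"yaw": 9,"gripper": 0},{"dx": 0,"dy": 0,"dz": 0,"yaw": 18,"gripper": 0},{"dx": 0,"dy": 0,"dz": 0,"yaw": 27,"gripper": 0},{"dx": 0,"dy": 0,"dz": 0,"yaw": 36,"gripper": 0},{"dx": 0,"dy": 0,"dz": 0,"yaw": 45,"gripper": 0}])

```text
clock: 5.7
tcp_pos: [0.446, -0.253, 0.0961]
orientation: [2.643, 1.695, -0.001]
contact_force: [-4.4, -2.8, 5.9]
grip_width: 0.0093
gripper_force: 41.1
```

Run:
```python
from h import *
goto((.447,-.2515,.095),ya=-90);print(status.get_obs()['moment'])
```

```text
t 5.7 p [ 0.446  -0.253   0.0961] y-yaw -24.7 tilt 0.1 q0,q6 [-0.3   0.68] F [-4.4 -2.8  5.9] grip 0.0093 41.1
 d [0.17 0.03 0.11] rows 0.0
 yaw 65.3
[-0.59715048  1.11811115  0.08431291]
```

Emit:
send_rows(steps=[{"dx": 0.1,"dy": 0,"dz": 0,"yaw": 9,"gripper": 0},{"dx": 0.1,"dy": 0,"dz": 0,"yaw": 18,"gripper": 0},{"dx": 0.1,"dy": 0,"dz": 0,"yaw": 27,"gripper": 0},{"dx": 0.1,"dy": 0,"dz": 0,"yaw": 36,"gripper": 0},{"dx": 0.1,"dy": 0,"dz": 0,"yaw": 45,"gripper": 0}])

```text
clock: 6.32
tcp_pos: [0.445, -0.2517, 0.0961]
orientation: [3.092, 0.553, -0.003]
contact_force: [-8.6, -1.3, 10.0]
grip_width: 0.0091
gripper_force: 41.8
```

Emit:
send_rows(steps=[{"dx": 0,"dy": 0,"dz": 0,"yaw": 6,"gripper": 0},{"dx": 0,"dy": 0,"dz": 0,"yaw": 12,"gripper": 0},{"dx": 0,"dy": 0,"dz": 0,"yaw": 17,"gripper": 0},{"dx": 0,"dy": 0,"dz": 0,"yaw": 20,"gripper": 0}])

```text
clock: 6.82
tcp_pos: [0.4449, -0.251, 0.0961]
orientation: [-3.141, -0.013, 0.004]
contact_force: [-8.6, 3.0, 14.3]
grip_width: 0.0094
gripper_force: 42.4
```

Run:
```python
from h import *
goto((.447,-.2515,.095),ya=-90);print(status.get_obs()['moment'])
```

```text
t 6.83 p [ 0.4449 -0.251   0.0961] y-yaw -89.5 tilt 0.14 q0,q6 [-0.43 -0.23] F [-8.6  3.  14.3] grip 0.0094 42.4
 d [0.21 0.05 0.11] rows 0.0
 yaw 0.5
[0.43563275 1.77517929 0.11719744]
```

Emit:
send_rows(steps=[{"dx": 0.15,"dy": 0,"dz": 0,"yaw": 2,"gripper": 0},{"dx": 0.15,"dy": 0,"dz": 0,"yaw": 2,"gripper": 0},{"dx": 0.15,"dy": 0,"dz": 0,"yaw": 2,"gripper": 0}])

```text
clock: 7.2
tcp_pos: [0.445, -0.251, 0.0961]
orientation: [-3.14, 0.038, 0.007]
contact_force: [-12.8, 3.0, 17.9]
grip_width: 0.0091
gripper_force: 43.7
```

Run:
```python
from h import *
goto((.447,-.2515,.095),ya=-90);print(status.get_obs()['moment'])
```

```text
t 7.2 p [ 0.445  -0.251   0.0961] y-yaw -91.4 tilt 0.27 q0,q6 [-0.43 -0.26] F [-12.8   3.   17.9] grip 0.0091 43.7
 d [0.2  0.05 0.11] rows 0.0
 yaw -1.4
[0.48251236 2.58145257 0.54583923]
```

The axial moment jumped to 0.55 N m, so the key is at its stop. I'll release it and rise.

Emit:
send_rows(steps=[{"dx": -0.1,"dy": 0,"dz": 0,"yaw": -1.5,"gripper": 0},{"dx": -0.1,"dy": 0,"dz": 0,"yaw": -1.5,"gripper": 0.4},{"dx": -0.1,"dy": 0,"dz": 0,"yaw": -1.5,"gripper": 0.7},{"dx": -0.1,"dy": 0,"dz": 0,"yaw": -1.5,"gripper": 1},{"dx": -0.1,"dy": 0,"dz": 0,"yaw": -1.5,"gripper": 1}])

```text
clock: 7.82
tcp_pos: [0.4478, -0.2503, 0.0952]
orientation: [-3.141, -0.005, 0.0]
contact_force: [1.0, -0.2, 0.5]
grip_width: 0.0807
gripper_force: 0.0
```

Emit:
send_rows(steps=[{"dx": 0,"dy": 0,"dz": -3,"yaw": 0,"gripper": 1},{"dx": 0,"dy": 0,"dz": -7,"yaw": 0,"gripper": 1},{"dx": 0,"dy": 0,"dz": -11,"yaw": 0,"gripper": 1},{"dx": 0,"dy": 0,"dz": -15,"yaw": 0,"gripper": 1}])

```text
clock: 8.32
tcp_pos: [0.4474, -0.2504, 0.2463]
orientation: [3.141, 0.004, -0.002]
contact_force: [0.6, 0.3, 0.1]
grip_width: 0.0853
gripper_force: 0.0
```

Run:
```python
from h import *
goto((.48,-.05,.24),(.55,.1,.24),(.6,.22,.24),ya=-80)
f=grab('wrist');cv2.imwrite('pics/w3.png',f['color'][:,:,::-1])
```

```text
t 8.32 p [ 0.4474 -0.2504  0.2463] y-yaw -89.8 tilt 0.08 q0,q6 [-0.6  -0.44] F [0.6 0.3 0.1] grip 0.0853 0.0
 d [  3.31 -20.03   0.61] rows 3.3
 d [ 10.36 -35.01   0.59] rows 5.8
 d [ 15.39 -47.     0.58] rows 7.9
 yaw -9.8
```

View pics/w3.png

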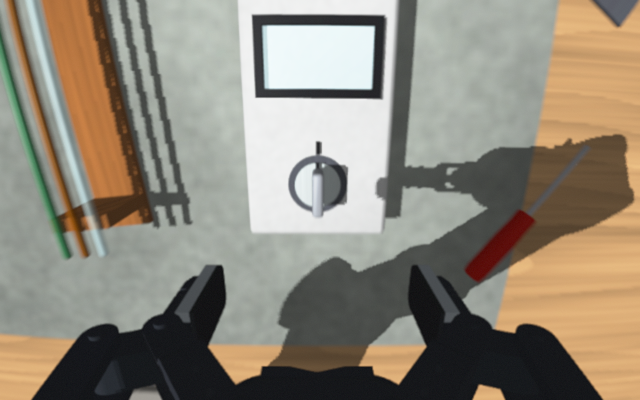

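The wrist picture shows the pointer meeting the mark at (318,150), so the key is wound. The frame corners are at (252,17), (386,14), (383,98) and (257,98).

Emit:
send_rows(steps=[{"dx": 1,"dy": -6,"dz": 0,"yaw": -2,"gripper": 1},{"dx": 2,"dy": -12,"dz": 0,"yaw": -4,"gripper": 1},{"dx": 3.5,"dy": -18,"dz": 0,"yaw": -6,"gripper": 1},{"dx": 5,"dy": -24,"dz": 0,"yaw": -8,"gripper": 1},{"dx": 8,"dy": -29,"dz": 0,"yaw": -10,"gripper": 1}])

```text
clock: 9.0
tcp_pos: [0.5264, 0.0427, 0.245]
orientation: [-3.127, -0.282, 0.001]
contact_force: [1.2, -1.3, 1.9]
grip_width: 0.0855
gripper_force: 0.0
```

Run:
```python
from h import *
f=load('wrist');o=np.array([atz(f,u,v,.061)[:2] for u,v in[(252,17),(386,14),(383,98),(257,98)]]);print(o.mean(0),o.tolist())
goto((.6,.24,.23),ya=-80)
```

```text
[ 0.56086595 -0.25236633] [[0.5932080143699127, -0.19526403759266553], [0.5959987677080555, -0.3081742768135353], [0.5273374832209538, -0.30939463415748464], [0.5269195186405242, -0.19663237002291853]]
t 9.0 p [0.5264 0.0427 0.245 ] y-yaw -79.7 tilt 0.08 q0,q6 [-1.15 -0.89] F [ 1.2 -1.3  1.9] grip 0.0855 0.0
 d [ 10.77 -18.09   1.53] rows 3.4
 yaw 0.3
```

Emit:
send_rows(steps=[{"dx": 3,"dy": -5,"dz": 0.3,"yaw": 0,"gripper": 1},{"dx": 6,"dy": -10,"dz": 0.6,"yaw": 0,"gripper": 1},{"dx": 9,"dy": -15,"dz": 1,"yaw": 0,"gripper": 1},{"dx": 10.8,"dy": -18,"dz": 1.5,"yaw": 0,"gripper": 1},{"dx": 10.8,"dy": -18,"dz": 1.5,"yaw": 0,"gripper": 1}])

```text
clock: 9.62
tcp_pos: [0.6013, 0.2397, 0.2287]
orientation: [3.128, 0.288, -0.002]
contact_force: [1.1, -0.3, -0.3]
grip_width: 0.0849
gripper_force: 0.0
```

Run:
```python
from h import *
goto((.6345,.2505,.12),ya=-80)
f=grab('wrist');cv2.imwrite('pics/w4.png',f['color'][:,:,::-1])
```

```text
t 9.62 p [0.6013 0.2397 0.2287] y-yaw -79.5 tilt 0.08 q0,q6 [-1.22 -1.17] F [ 1.1 -0.3 -0.3] grip 0.0849 0.0
 d [ 3.48 -0.46 10.87] rows 1.8
 yaw 0.5
```

View pics/w4.png

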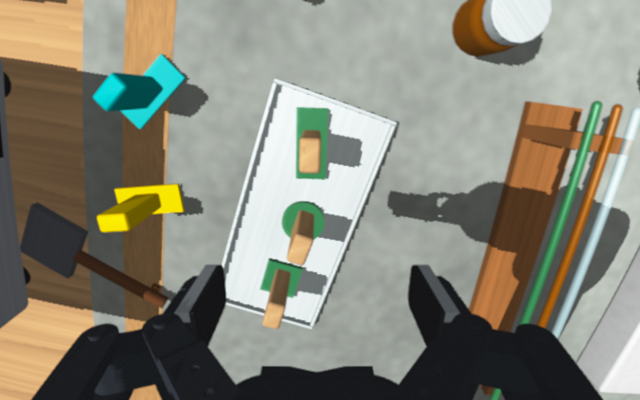

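The wrist picture shows the oblong with its foot at (297-327, 107-178) and its handle top around (310,155), aligned with the jaws. The yellow and turquoise look-alikes stand outside the tray.

Run:
```python
from h import *
f=load('wrist');P=lambda L,z:np.array([atz(f,u,v,z)[:2] for u,v in L])
A=P([(297,109),(327,107),(328,178),(297,178)],.010);H=P([(301,139),(319,138),(320,172),(299,172)],.080)
an=lambda d:np.degrees(np.arctan2(d[1],d[0]))
print('foot',A.mean(0),an(A[0]-A[3]),an(A[1]-A[2]),'handle',H.mean(0),an(H[0]-H[3]+H[1]-H[2]))
c=(H.mean(0)+A.mean(0))/2; print(c); goto((*c,.12),ya=-80)
```

```text
foot [0.63353867 0.25056707] 9.51775710520994 11.908012656356588 handle [0.63373345 0.25180882] 9.329671261831882
[0.63363606 0.25118795]
t 9.68 p [0.601  0.2369 0.2294] y-yaw -79.7 tilt 0.08 q0,q6 [-1.22 -1.17] F [ 0.1 -1.7  0.6] grip 0.0856 0.0
 d [ 3.47 -0.83 10.94] rows 1.8
 yaw 0.3
```

Emit:
send_rows(steps=[{"dx": 3.45,"dy": -0.7,"dz": 4,"yaw": 0,"gripper": 1},{"dx": 3.45,"dy": -0.7,"dz": 8,"yaw": 0,"gripper": 1},{"dx": 3.45,"dy": -0.7,"dz": 11,"yaw": 0,"gripper": 1},{"dx": 3.45,"dy": -0.7,"dz": 11,"yaw": 0,"gripper": 1}])

```text
clock: 10.18
tcp_pos: [0.6324, 0.2471, 0.1186]
orientation: [3.128, 0.274, -0.006]
contact_force: [-0.3, 0.5, 0.7]
grip_width: 0.0852
gripper_force: 0.0
```

Run:
```python
from h import *
goto((.6337,.251,.066),ya=-80)
f=grab('wrist')
goto((.6337,.251,.066),ya=-80)
```

```text
t 10.18 p [0.6324 0.2471 0.1186] y-yaw -80.0 tilt 0.23 q0,q6 [-1.12 -1.13] F [-0.3  0.5  0.7] grip 0.0852 0.0
 d [ 0.21 -0.37  5.25] rows 0.8
 yaw 0.0
t 10.22 p [0.6337 0.2474 0.1205] y-yaw -80.0 tilt 0.07 q0,q6 [-1.12 -1.13] F [-0.3  0.5  0.8] grip 0.0857 0.0
 d [ 0.07 -0.36  5.45] rows 0.9
 yaw 0.0
```

Emit:
send_rows(steps=[{"dx": 0.1,"dy": -0.35,"dz": 2.5,"yaw": 0,"gripper": 1},{"dx": 0.1,"dy": -0.35,"dz": 5.3,"yaw": 0,"gripper": 1},{"dx": 0.1,"dy": -0.35,"dz": 5.3,"yaw": 0,"gripper": 1},{"dx": 0.1,"dy": -0.35,"dz": 5.3,"yaw": 0,"gripper": 0.3},{"dx": 0.1,"dy": -0.35,"dz": 5.3,"yaw": 0,"gripper": 0}], force=40)

```text
clock: 10.85
tcp_pos: [0.6349, 0.2525, 0.0682]
orientation: [-3.129, -0.278, -0.002]
contact_force: [-0.0, -1.0, 0.0]
grip_width: 0.0515
gripper_force: 0.0
```

Emit:
send_rows(steps=[{"dx": 0,"dy": 0,"dz": 0,"yaw": 0,"gripper": 0},{"dx": 0,"dy": 0,"dz": 0,"yaw": 0,"gripper": 0},{"dx": 0,"dy": 0,"dz": 0,"yaw": 0,"gripper": 0}])

```text
clock: 11.22
tcp_pos: [0.6346, 0.2527, 0.0678]
orientation: [-3.129, -0.279, -0.001]
contact_force: [-0.4, 0.4, 3.7]
grip_width: 0.0175
gripper_force: 39.6
```

Run:
```python
from h import *
goto((.6337,.251,.066),ya=-80)
```

```text
t 11.22 p [0.6346 0.2527 0.0678] y-yaw -79.8 tilt 0.04 q0,q6 [-1.1 -1.1] F [-0.4  0.4  3.7] grip 0.0175 39.6
 d [-0.12  0.15  0.18] rows 0.0
 yaw 0.2
```

Gripped at 17.5 mm. I'll lift straight up.

Emit:
send_rows(steps=[{"dx": 0,"dy": 0,"dz": -2,"yaw": 0,"gripper": 0},{"dx": 0,"dy": 0,"dz": -5,"yaw": 0,"gripper": 0},{"dx": 0,"dy": 0,"dz": -9,"yaw": 0,"gripper": 0},{"dx": 0,"dy": 0,"dz": -13,"yaw": 0,"gripper": 0},{"dx": 0,"dy": 0,"dz": -17,"yaw": 0,"gripper": 0}], force=50)

```text
clock: 11.85
tcp_pos: [0.6341, 0.2522, 0.2397]
orientation: [-3.129, -0.277, -0.001]
contact_force: [-0.1, -0.6, -1.0]
grip_width: 0.0172
gripper_force: 48.8
```

Run:
```python
from h import *
goto((.6,.1,.24),(.58,0,.24),(.56,-.1,.24),(.561,-.2525,.2),ya=0)
```

```text
t 11.85 p [0.6341 0.2522 0.2397] y-yaw -79.9 tilt 0.03 q0,q6 [-1.17 -1.21] F [-0.1 -0.6 -1. ] grip 0.0172 48.8
 d [-6.04 14.38 -0.03] rows 2.5
 d [-9.77 23.88 -0.03] rows 4.1
 d [-1.349e+01  3.337e+01 -3.000e-02] rows 5.8
 d [-16.08  48.4    3.97] rows 8.2
 yaw -79.9
```

Emit:
send_rows(steps=[{"dx": -1,"dy": 3,"dz": 0,"yaw": -5,"gripper": 0},{"dx": -3,"dy": 8,"dz": 0,"yaw": -13,"gripper": 0},{"dx": -5,"dy": 13,"dz": 0,"yaw": -21,"gripper": 0},{"dx": -7,"dy": 18,"dz": 0,"yaw": -29,"gripper": 0},{"dx": -9,"dy": 22.5,"dz": 0,"yaw": -37,"gripper": 0}])

```text
clock: 12.48
tcp_pos: [0.5847, 0.0128, 0.2384]
orientation: [2.877, 1.261, 0.001]
contact_force: [-0.1, -0.2, -2.0]
grip_width: 0.0177
gripper_force: 49.0
```

Run:
```python
from h import *
goto((.561,-.2,.24),(.561,-.2525,.2),ya=0)
```

```text
t 12.47 p [0.5847 0.0128 0.2384] y-yaw -42.6 tilt 0.05 q0,q6 [-0.91 -0.31] F [-0.1 -0.2 -2. ] grip 0.0177 49.0
 d [-17.25  12.67  -0.17] rows 3.4
 d [-21.12  16.23   3.83] rows 4.3
 yaw -42.6
```

Emit:
send_rows(steps=[{"dx": -4,"dy": 3,"dz": 0,"yaw": -8,"gripper": 0},{"dx": -8,"dy": 6,"dz": 0,"yaw": -16,"gripper": 0},{"dx": -12.5,"dy": 9.3,"dz": 0,"yaw": -25,"gripper": 0},{"dx": -17,"dy": 12.7,"dz": 0,"yaw": -34,"gripper": 0},{"dx": -20,"dy": 15.3,"dz": 1,"yaw": -42.5,"gripper": 0}])

```text
clock: 13.1
tcp_pos: [0.5607, -0.2393, 0.2292]
orientation: [2.225, 2.215, 0.001]
contact_force: [0.1, 0.9, -1.6]
grip_width: 0.0177
gripper_force: 49.0
```

Emit:
send_rows(steps=[{"dx": 0,"dy": 0,"dz": 0.5,"yaw": 0,"gripper": 0},{"dx": 0,"dy": 0,"dz": 0.5,"yaw": 0,"gripper": 0}])

```text
clock: 13.35
tcp_pos: [0.5614, -0.235, 0.2223]
orientation: [-2.229, -2.213, -0.0]
contact_force: [0.5, 1.1, -1.2]
grip_width: 0.0174
gripper_force: 49.0
```

Run:
```python
from h import *
goto((.561,-.2525,.18),ya=0)
f=grab('side')
goto((.561,-.2525,.18),(.561,-.2525,.135),ya=0)
c=cv2.resize(f['color'][230:400,300:500,::-1],None,fx=4,fy=3.5,interpolation=cv2.INTER_CUBIC);cv2.imwrite('pics/s5.png',c[:600,:800])
```

```text
t 13.35 p [ 0.5614 -0.235   0.2223] y-yaw -0.4 tilt 0.06 q0,q6 [-0.32  0.71] F [ 0.5  1.1 -1.2] grip 0.0174 49.0
 d [-1.76 -0.02  4.23] rows 0.7
 yaw -0.4
t 13.4 p [ 0.5619 -0.2342  0.2224] y-yaw -0.3 tilt 0.05 q0,q6 [-0.32  0.71] F [ 0.6  0.  -1. ] grip 0.0176 49.0
 d [-1.83 -0.08  4.24] rows 0.7
 d [-1.84 -0.07  8.74] rows 1.4
 yaw -0.3
```

View pics/s5.png

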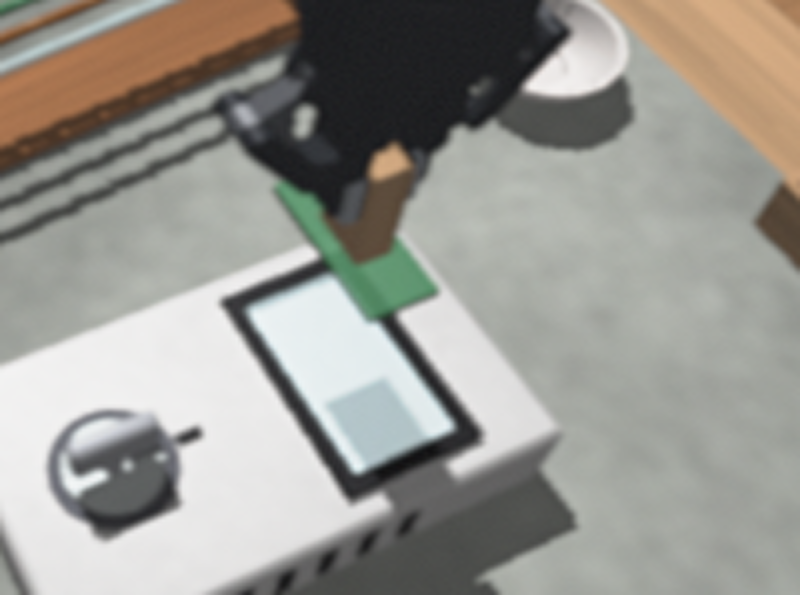

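The holder hangs upright above the window, its foot at crop (355,250), with the pointer on the mark. I'll go down to about 23 mm and check.

Emit:
send_rows(steps=[{"dx": -0.9,"dy": -0.05,"dz": 2,"yaw": 0,"gripper": 0},{"dx": -1.8,"dy": -0.05,"dz": 4,"yaw": 0,"gripper": 0},{"dx": -1.8,"dy": -0.05,"dz": 6,"yaw": 0,"gripper": 0},{"dx": -1.8,"dy": -0.05,"dz": 7.3,"yaw": 0,"gripper": 0},{"dx": -1.8,"dy": -0.05,"dz": 7.3,"yaw": 0,"gripper": 0}])

```text
clock: 14.02
tcp_pos: [0.5605, -0.2529, 0.1478]
orientation: [-2.226, -2.214, 0.002]
contact_force: [1.2, 0.6, -0.0]
grip_width: 0.0175
gripper_force: 49.1
```

Run:
```python
from h import *
f=grab('side')
goto((.561,-.2525,.136),ya=0)
c=np.ascontiguousarray(cv2.resize(f['color'][280:380,340:440,::-1],None,fx=6,fy=6,interpolation=cv2.INTER_CUBIC))
for i in range(0,100,10): cv2.putText(c,str(340+i),(i*6,8),0,.3,(0,0,255));cv2.putText(c,str(280+i),(0,i*6+4),0,.3,(0,0,255))
cv2.imwrite('pics/s6.png',c)
```

```text
t 14.07 p [ 0.561  -0.2533  0.1488] y-yaw -0.3 tilt 0.05 q0,q6 [-0.23  0.8 ] F [-0.2 -0.4 -0.8] grip 0.0178 49.1
 d [0.08 0.   1.28] rows 0.2
 yaw -0.3
```

View pics/s6.png

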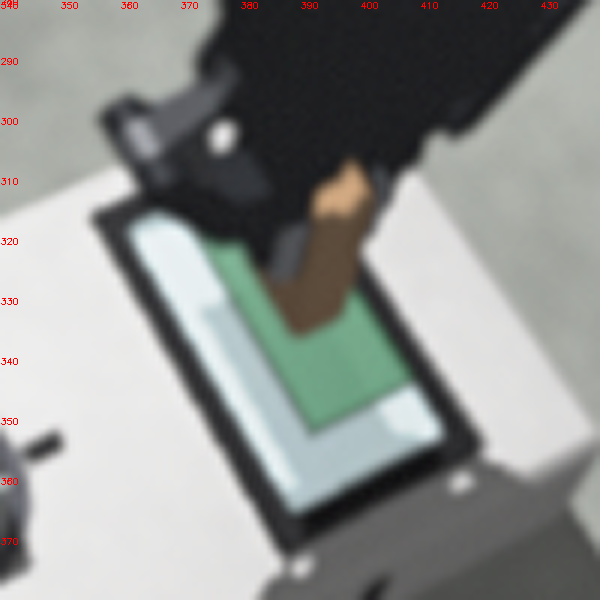

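The glass lies lengthwise over the pane. Its near corners are at (392,352) and (409,344).

Run:
```python
from h import *
f=load('side')
for z in(.085,.091): print(z,[np.round(atz(f,u,v,z)[:2],4) for u,v in[(392,352.3),(409.3,343.7),(374.5,320)]])
```

```text
0.085 [array([ 0.5449, -0.2897]), array([ 0.5788, -0.2901]), array([ 0.5482, -0.2282])]
0.091 [array([ 0.543 , -0.2914]), array([ 0.5765, -0.2918]), array([ 0.5462, -0.2306])]
```

Emit:
send_rows(steps=[{"dx": 0,"dy": 0,"dz": 0.6,"yaw": 0,"gripper": 0},{"dx": 0,"dy": 0,"dz": 1.2,"yaw": 0,"gripper": 0},{"dx": 0,"dy": 0,"dz": 1.2,"yaw": 0,"gripper": 0},{"dx": 0,"dy": 0,"dz": 1.2,"yaw": 0,"gripper": 0}])

```text
clock: 14.58
tcp_pos: [0.5612, -0.2535, 0.1374]
orientation: [2.228, 2.215, 0.0]
contact_force: [0.2, 0.5, -1.8]
grip_width: 0.0175
gripper_force: 49.1
```

Emit:
send_rows(steps=[{"dx": 0.1,"dy": 0,"dz": 0.2,"yaw": 0,"gripper": 0},{"dx": 0.1,"dy": 0,"dz": 0.2,"yaw": 0,"gripper": 0},{"dx": 0.1,"dy": 0,"dz": 0.2,"yaw": 0,"gripper": 0},{"dx": 0.1,"dy": 0,"dz": 0.2,"yaw": 0,"gripper": 0}])

```text
clock: 15.08
tcp_pos: [0.5611, -0.2524, 0.1353]
orientation: [2.228, 2.215, 0.0]
contact_force: [-0.0, -0.3, -0.3]
grip_width: 0.0177
gripper_force: 49.1
```

Run:
```python
from h import *
goto((.561,-.2525,.135),ya=0); print(workorder.hand_in())
```

```text
t 15.07 p [ 0.5611 -0.2524  0.1353] y-yaw -0.3 tilt 0.0 q0,q6 [-0.22  0.81] F [-0.  -0.3 -0.3] grip 0.0177 49.1
 d [-0.01 -0.01  0.03] rows 0.0
 yaw -0.3
the job is handed in; nothing more can be done
None
```

I handed the job in at 15.1 s: the key is wound to its stop, turned in steps under one continuous grip rather than regripped between turns, and the oblong holder is held upright, centred and lengthwise about 10 mm above the window frame; hand-in returned no verdict.

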